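# Flip the ratchet to loosen and back the shelf bolt off to its stop

### The job

The ratchet on the bamboo shelf's bolt is still set to tighten. With light pressure, flip the small direction lever on its head right across to the loosening side, then push the handle round counter-clockwise (seen from above; push it, do not grip it) to turn the bolt until the lug on its collar comes up firmly against the stop pin. Feel for the stop and ease off there, never pushing the ratchet with more than 25 N or the lever with more than 15 N; turn the bolt only by the ratchet, let go, and leave the games and the mug where they stand.

Things in the scene. Friction and masses are not known exactly. Their poses are not given: they have to be found in the camera images.
- shelf_board: bamboo slat shelf board lying on the table, 300 x 600, its top 30 mm above the table, with a 4 mm steel plate and a vertical hex bolt. Origin: on the bolt's axis, at table height; z up. Fixed. The handle hangs over its -x half and may stand -1.3 to 1.5 rad (counter-clockwise positive) from the board's -x; it starts at -1.0 to -0.65, on the board's +y side.
- ratchet: ratchet wrench on the bolt, turning about the bolt's axis; not to be lifted off. Origin on that axis at table height, z up; handle along its -x. Head 44 across, 62 to 84 mm above the table; steel shaft 14 thick to 95 mm from the axis, then a round grip. To loosen, the handle swings counter-clockwise seen from above, to this frame's -y. Up to 0.55 rad of idle swing before it bites.
- lever: direction lever on the ratchet's head, turning about the same axis: a steel fin 7 thick, 85 to 101 mm above the table, reaching 40 mm from the axis over the handle, along this frame's -x; origin on the axis at table height. Swings 0.5 rad to either side of the handle, to fixed ends, and stays where left. It leans to the side it drives to: ratchet +y tightens (the start), -y loosens.
- lever_tip (a point): point on the lever's fin 36 mm from the axis, 93.5 mm above the table. In the ratchet frame its y is +17 mm when fully set to tighten and -17 mm when fully set to loosen; it bites past 14 mm. About 2 to 3 N here moves it; pressed on its end with more than about 4 N it may drag the handle along; it bears 15 N.
- grip (a point): middle of the black grip, 145 mm from the axis, 73 mm above the table. The grip is round, 24 thick, from 95 to 190 mm from the axis. Idle swing takes about 1 N here; turning the bolt 6 to 8 N, steadily, until the stop. With the lever on the wrong side a loosening swing only clicks idly and the bolt stays.
- lug_face (a point): leading (counter-clockwise) face of the one steel lug, 8 wide, that sticks out of the bolt's collar, below the ratchet's head, to 42 mm from the axis. This point is 36 mm from the axis, 38 mm above the table; it turns with the bolt and shows how far that has turned. It starts 0.5 to 0.85 rad short of its stop.
- stop_face (a point): where the lug's face meets the fixed upright stop pin (8 thick, 16 tall, on the steel plate), 36 mm from the axis, 38 mm above the table. The bolt is fully loosened when lug and pin touch: the two points then coincide, and the handle goes hard.
- organizer_mid (a point): white plastic game organizer, open box 130 x 150 x 70 with a 4 mm hinged flap lid and a round knob on top, fixed. A bystander; point at its centre, half-way up.
- block_stack_mid (a point): stack of wooden game blocks 75 x 75 x 60, loose. A bystander; point at its centre, half-way up.
- paperweight_mid (a point): domed glass paperweight, 68 across, 45 tall, loose. A bystander; point at its centre, half-way up.
- pawn_mid (a point): silver aluminium game pawn, 28 across, 50 tall, loose. A bystander; point at its centre, half-way up.
- loose_block_mid (a point): single wooden game block 75 x 25 x 15 lying flat, loose. A bystander; point at its centre, half-way up.
- loose_block2_mid (a point): second single wooden game block 75 x 25 x 15 lying flat, loose. A bystander; point at its centre, half-way up.
- mug_mid (a point): white mug 80 across, 90 tall, standing on the table, loose. A bystander; point at its centre, half-way up.
- bolt: the vertical hex bolt with its collar (42 across, 34 to 41 mm above the table) and lug; origin on its axis, at table height; its frame's x runs along the lug. Not to be pushed directly.

How it is judged:
By the outcome, as a careful person would: the job done as asked, in the order asked, and still so for the second after the job is handed in, with the robot touching nothing.
It also fails if it takes over 58 s, if anything falls off the work surface, if the arm or the gripper's body presses on something with over 40 N, if the wrist force passes 120 N, or if a joint passes its speed limit or range.

### The arm

A 6-joint arm with a two-finger parallel gripper is mounted at the origin on the work surface. World frame = base frame: x ahead of the robot, y to its left, z up, the work surface at z = 0. Lengths are in m, angles in rad, forces in N, time in s.
With the tool pointing down it reaches from about 0.35 to 0.85 m from the base axis. Payload 8.1 kg.
Tool frame: the origin (TCP) lies on the centre line of the jaws, within the pads' length; the fingertips stand 19 mm ahead of it and the grasp point (between the pads) is the TCP (robot.tips_ahead is the distance from the TCP to the fingertips, in m); y points along the fingers, z is the direction in which the jaws open and shut, and the axes are right-handed (so a half turn about y gives the same grasp; the last joint's range is limited). The gripper opens to 93 mm and grips with 3 to 60 N. Pads are 15 mm wide; open, the fingers measure 128 mm over their backs; the gripper's body (75 mm by 188 mm) begins 65 mm behind the grasp point.
Start: joints at [1.258, 0.13, 1.488, -0, 1.523, -0.085], TCP at [0.135, 0.585, 0.238] pointing down, gripper open.
Joint ranges: [-2.96, 2.96], [-0.89, 2.26], [0.02, 2.5], [-1.34, 4.48], [0, 2.73], [-2.66, 2.66]. Speed limits (rad/s): [2.39, 2.39, 2.79, 3.14, 3.14, 3.14].

### API

Orientations are given as a rotation vector (axis times angle).
In Python, from plant import robot, imaging, models gives the robot as it stands.
- The arm moves only by the tool carry_out, never from a script. Its argument "motion" is one flat list of numbers, 7 for each row, row after row: the shift along the tool's x, y, z in m, then the turn, a rotation vector about the tool's x, y, z in degrees, then the opening, from -1 (shut) to 1 (fully open). A call has exactly 5 rows; each row shifts and turns the pose as measured when the row begins, along the tool's axes as they then stand; what a row does not reach is not made up. A row lasts 1/10 s, in which the tool goes at most 50 mm and 8.59 degrees, less where a joint would pass 70% of its speed; a pose out of reach is approached as far as the arm can. A call is refused whole if a number of a shift passes 0.05 or a number of a turn 8.59, either way. A call with a gripper value outside its range is refused whole. The fingers move at their own pace and stop on an object; "squeeze" is the grip in N (left out, the last holds). Time passes only in rows, so rows that do not move let the fingers close, or fill a call up. It gives the time, the measured TCP pose, the force and the opening at its end, in the units of the state.
- robot.read_state(): the state, without advancing time (a new reading comes with each control period).
- imaging.read_camera(name): name is "scene" or "top" or "wrist"; returns the picture (420x560x3 uint8, blue, green, red); there is no depth.
- imaging.camera_model(name): a dict with "K" (3x3 intrinsics, pixels), "position" and "orientation" of the camera in the world. Camera axes: x right, y down, z forward; pixel columns grow to the right and rows downward; lengths in m; the calibration is good to about 2 mm. A picture is of the moment at which its call begins: read the wrist's pose just before it. camera_model takes no time and is no camera call; for the wrist camera it gives the pose at the moment of the call.
- robot.close_job(): hands the job in, once; it reports no verdict.
Trained networks look in the newest picture that a camera, given by its name, has taken for a name from the list of things; names that differ only in an ending like _2 or _b are one class to them, and where a whole thing is asked for, a point or a joint stands for the part that bears it (a point fixed in the world has none). Each returns a list of dicts, best first, with "confidence" (0 to 1); they miss things now and then, are a little off and sometimes report something else, mostly with a low value. They report only what shows in the picture. A call takes as long as a camera call.
- models.outline_of(camera, thing): "pixels" (420x560 bool, what is visible of it) and "pixel" ([column, row] in pixels, amid what is visible of it).
The state is a dict: "t": time; "q": joint angles; "dq": joint speeds; "joint_torque": joint torques, N m; "tool_pos": TCP position; "orientation": TCP orientation; "force": force on the tool from outside, world axes, zero at the start; "wrist_torque": the same for the moment, N m; "opening": finger opening in m.
Only numpy, scipy, OpenCV 4.12 (cv2) and the standard library are available. Lean on these libraries where they do the work, as an engineer would, in place of code of your own. Each camera call takes 0.05 s, during which the arm holds its last target.

## Working session

There is one attempt and no reset: what is moved stays moved. The work goes in short steps, Python scripts to look and compute and a tool call to move; the robot and the scene stay as the last step left them, time stands still between calls to the robot, and variables do not carry over. Pictures are saved under pics/ and viewed, and the job is handed in when it is done.

Besides the shell and the picture viewer there is one more tool, called after "Request:" by a JSON object that holds its "op" and its "data". carry_out: Moves the arm, as the interface text tells. Its arguments: {"type":"object","properties":{"motion":{"type":"array","items":{"type":"number"}},"squeeze":{"type":"number"}},"required":["motion"]}

```bash
mkdir -p pics; ls; python3 - <<'E'
from plant import robot, imaging, models
import cv2
s=robot.read_state(); print(s)
for n in ("scene","top","wrist"):
    im=imaging.read_camera(n); cv2.imwrite(f"pics/{n}0.png",im)
    m=imaging.camera_model(n); print(n,m)
E
```

```text
pics
{'t': 0.0, 'q': array([ 1.25760354e+00,  1.31152799e-01,  1.48928239e+00,  2.61612557e-06,
        1.52295089e+00, -8.53721125e-02]), 'dq': array([-0.00022436, -0.0002149 , -0.00069536, -0.00077717, -0.00101643,
        0.00029518]), 'joint_torque': array([ 9.57526436e-05, -5.59847939e+01, -4.91759920e+01,  7.67010637e-02,
        3.54181929e-02, -1.70462372e-04]), 'tool_pos': array([0.13531304, 0.58400843, 0.23659068]), 'orientation': array([-1.56514483,  0.17918461, -0.17862176]), 'force': array([-0.4784861 , -0.1025407 ,  0.34740556]), 'wrist_torque': array([-0.05000808, -0.00444011, -0.0087826 ]), 'opening': 0.0933303106017781}
scene {'K': array([[474.01521919,   0.        , 279.83463669],
       [  0.        , 474.01521919, 208.16999537],
       [  0.        ,   0.        ,   1.        ]]), 'position': array([ 1.46908898, -0.45125779,  0.82481255]), 'orientation': array([-1.90542437, -1.3417283 ,  0.6122622 ])}
top {'K': array([[392.03376956,   0.        , 278.47425278],
       [  0.        , 392.03376956, 212.27766618],
       [  0.        ,   0.        ,   1.        ]]), 'position': array([ 0.51298264, -0.10854894,  1.04780245]), 'orientation': array([-2.17916167,  2.20565331, -0.1021824 ])}
wrist {'K': array([[372.29345296,   0.        , 288.55254751],
       [  0.        , 372.29345296, 213.47167086],
       [  0.        ,   0.        ,   1.        ]]), 'position': array([0.06034518, 0.6017912 , 0.38492283]), 'orientation': array([2.27571354, 1.81036832, 0.25483349])}
```

View pics/scene0.png

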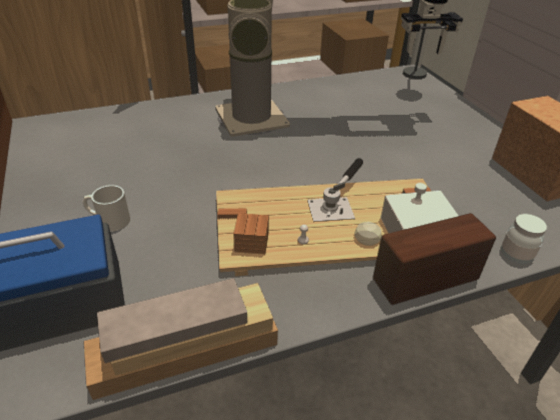

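View pics/top0.png

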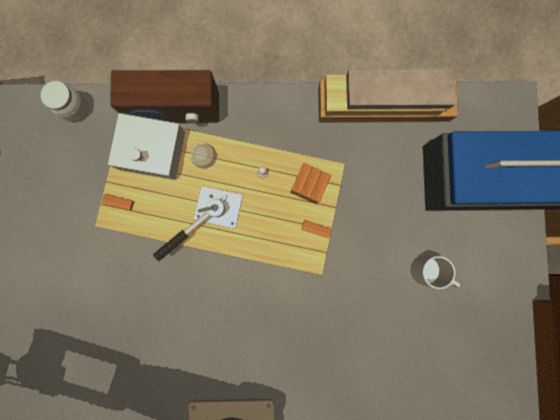

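View pics/wrist0.png

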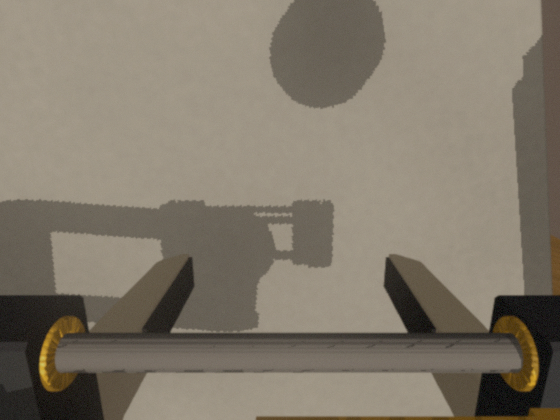

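The top view shows the board centred near (220,200). The ratchet head is at about (217,207), the handle runs to (157,257), and the mug is at (438,272). The scene view agrees. Next I'll measure these.

```bash
cat > h.py <<'E'
from plant import robot, imaging, models
import cv2, numpy as np
from scipy.spatial.transform import Rotation as R
def ray(m,px):
    d=np.linalg.inv(m["K"])@np.array([px[0],px[1],1.0]); d=R.from_rotvec(m["orientation"]).apply(d); return np.array(m["position"]),d
def at_z(m,px,z):
    p,d=ray(m,px); return p+d*(z-p[2])/d[2]
def proj(m,X):
    c=R.from_rotvec(m["orientation"]).inv().apply(np.array(X)-m["position"]); u=m["K"]@c.T; return (u[:2]/u[2]).T
E
python3 - <<'E'
from h import *
m=imaging.camera_model("top")
im=imaging.read_camera("top")
c=im[150:270,140:260]; cv2.imwrite("pics/topz.png",cv2.resize(c,None,fx=5,fy=5,interpolation=cv2.INTER_CUBIC))
zs=dict(shelf_board=.03,ratchet=.073,lever=.1,lever_tip=.1,grip=.073,lug_face=.041,stop_face=.05,bolt=.041,organizer_mid=.035,block_stack_mid=.06,paperweight_mid=.05,pawn_mid=.055,loose_block_mid=.04,mug_mid=.045)
for k,z in zs.items():
    o=models.outline_of("top",k)
    for d in o[:2]:
        print(k,round(d["confidence"],2),np.round(d["pixel"],1),d["pixels"].sum(),np.round(at_z(m,d["pixel"],z),3))
m=imaging.camera_model("scene")
im=imaging.read_camera("scene")
c=im[150:250,280:400]; cv2.imwrite("pics/scz.png",cv2.resize(c,None,fx=6,fy=6,interpolation=cv2.INTER_CUBIC))
for k in ("ratchet","lever","bolt"):
    for d in models.outline_of("scene",k)[:2]: print(k,round(d["confidence"],2),np.round(d["pixel"],1),d["pixels"].sum(),np.round(at_z(m,d["pixel"],zs[k]),3))
print(robot.read_state()["t"])
E
```

```text
shelf_board 0.88 [234.3 208.9] 20216 [ 0.599 -0.013  0.03 ]
shelf_board 0.32 [143.8 145.6] 3877 [0.768 0.223 0.03 ]
ratchet 0.86 [190.1 228. ] 847 [0.549 0.092 0.073]
ratchet 0.39 [200.7 155.8] 521 [0.73  0.066 0.073]
lever 0.58 [213.3 206.4] 31 [0.6   0.031 0.1  ]
lever_tip 0.65 [212.9 206.5] 94 [0.599 0.032 0.1  ]
lever_tip 0.5 [316.3 225.6] 258 [ 0.55  -0.218  0.1  ]
grip 0.58 [189.5 230.2] 882 [0.544 0.093 0.073]
grip 0.46 [144.6 145.1] 3883 [0.758 0.207 0.073]
stop_face 0.78 [229.6 206. ] 20543 [ 0.605 -0.003  0.05 ]
bolt 0.75 [119.  203.8] 267 [0.614 0.28  0.041]
bolt 0.41 [223.6 199.4] 50 [0.623 0.013 0.041]
organizer_mid 0.96 [143.  146.9] 3834 [0.763 0.223 0.035]
block_stack_mid 0.87 [307.9 183.2] 1090 [ 0.66  -0.203  0.06 ]
block_stack_mid 0.49 [230.2 205.3] 20613 [ 0.606 -0.006  0.06 ]
paperweight_mid 0.82 [201.6 156.1] 560 [0.734 0.068 0.05 ]
loose_block_mid 0.5 [315.8 227.6] 266 [ 0.547 -0.224  0.04 ]
mug_mid 0.15 [232.5 210.6] 20634 [ 0.593 -0.01   0.045]
ratchet 0.89 [343.8 183.8] 443 [0.566 0.084 0.073]
ratchet 0.66 [414.2 209.8] 2345 [0.724 0.204 0.073]
lever 0.65 [333.1 188.9] 79 [0.61  0.029 0.1  ]
bolt 0.68 [250.9 235.1] 1314 [ 0.647 -0.204  0.041]
1.1
```

View pics/topz.png

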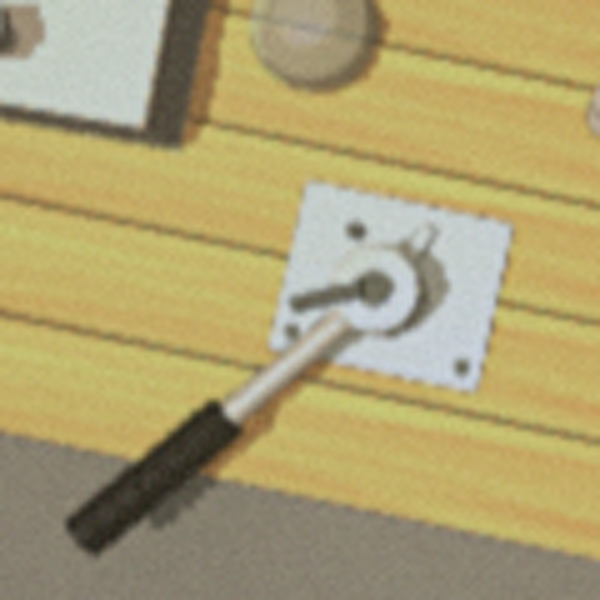

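View pics/scz.png

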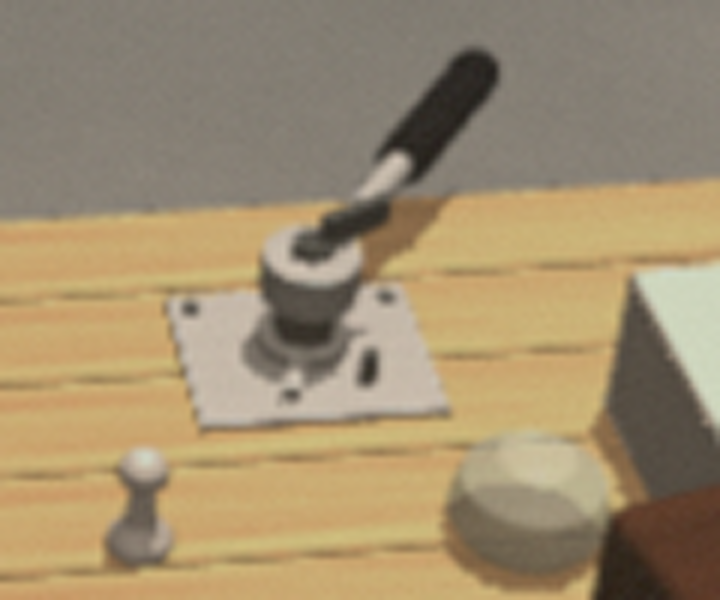

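```bash
python3 - <<'E'
from h import *
m=imaging.camera_model("top"); ms=imaging.camera_model("scene")
T=lambda x,y,z: at_z(m,((x+.5)/5-.5+140,(y+.5)/5-.5+150),z)
S=lambda x,y,z: at_z(ms,((x+.5)/6-.5+280,(y+.5)/6-.5+150),z)
ax=T(375,287,.101); print("axis top",ax,"scene",S(313,244,.101))
for n,x,y,z in (("lever end",293,303,.101),("handle end",85,535,.080),("shaft/grip",230,412,.082),("lug end",430,230,.041),("pin top",355,230,.050)):
    p=T(x,y,z); d=p-ax; print(n,np.round(p,3),np.hypot(*d[:2]).round(3),np.arctan2(d[1],d[0]).round(3))
for n,x,y,z in (("lever end",385,212,.101),("handle end",482,70,.080),("lug end",293,382,.041),("pin top",370,350,.050)):
    p=S(x,y,z); d=p-ax; print("S",n,np.round(p,3),np.hypot(*d[:2]).round(3),np.arctan2(d[1],d[0]).round(3))
# board corners
for c in ((127,117),(344,163),(323,273),(97,227)): print(np.round(at_z(m,c,.03),3))
s=robot.read_state(); Rm=R.from_rotvec(s["orientation"]).as_matrix(); print(np.round(Rm,3))
E
```

```text
axis top [0.59800042 0.02747795 0.101     ] scene [0.61517951 0.02230136 0.101     ]
lever end [0.591 0.067 0.101] 0.04 1.754
handle end [0.48  0.172 0.08 ] 0.186 2.257
shaft/grip [0.539 0.101 0.082] 0.094 2.246
lug end [0.633 0.008 0.041] 0.04 -0.517
pin top [0.632 0.045 0.05 ] 0.038 0.476
S lever end [0.604 0.062 0.101] 0.035 1.389
S handle end [0.491 0.171 0.08 ] 0.179 2.21
S lug end [0.632 0.011 0.041] 0.038 -0.454
S pin top [0.633 0.047 0.05 ] 0.039 0.505
[0.845 0.268 0.03 ]
[ 0.717 -0.303  0.03 ]
[ 0.43  -0.241  0.03 ]
[0.556 0.34  0.03 ]
[[ 0.974  0.     0.226]
 [-0.226  0.     0.974]
 [ 0.    -1.     0.   ]]
```

```bash
cat >> h.py <<'E'
AX=np.array([.597,.0275])
def pose(th,r,off,z):
    """tool x = ccw tangent, tool z=-u ; off = distance behind radial line"""
    u=np.array([np.cos(th),np.sin(th),0]);t=np.array([-u[1],u[0],0])
    p=np.array([*AX,z])+r*u-off*t
    return p,np.column_stack([t,[0,0,-1],-u])
def rows(targets,n,p=None,Rm=None,grip=-1):
    """targets: list of (p,R); n rows per target interpolated; prints"""
    s=robot.read_state()
    if p is None: p=s["tool_pos"];Rm=R.from_rotvec(s["orientation"]).as_matrix()
    for (pt,Rt),k in zip(targets,n):
        rv=R.from_matrix(Rm.T@Rt).as_rotvec()
        p0,R0=p.copy(),Rm.copy()
        for i in range(1,k+1):
            pn=p0+(pt-p0)*i/k; Rn=R0@R.from_rotvec(rv*i/k).as_matrix()
            sh=Rm.T@(pn-p); tv=np.degrees(R.from_matrix(Rm.T@Rn).as_rotvec())
            print(", ".join("%g"%v for v in [*np.round(sh,4),*np.round(tv,2),grip]),end=",\n" if i%5 else ",\n\n")
            p,Rm=pn,Rn
def stat():
    s=robot.read_state();Rm=R.from_rotvec(s["orientation"]).as_matrix()
    d=s["tool_pos"][:2]-AX; psi=np.arctan2(Rm[1,2],Rm[0,2])
    print("t",s["t"],"pos",np.round(s["tool_pos"],4),"theta_tool",(psi+np.pi).round(3),"F",np.round(s["force"],2),"open",s["opening"],"ydown",np.round(Rm[:,1],3))
E
python3 - <<'E'
from h import *
p,Rm=pose(1.42,.045,.011,.2); print(p)
rows([(p,Rm)],[20])
E
```

```text
[0.61463532 0.07033685 0.2       ]
0.0291, 0.0019, -0.0196, -0, 8.78, -0, -1,
0.0318, 0.0019, -0.015, -0, 8.78, -0, -1,
0.0337, 0.0019, -0.0099, -0, 8.78, -0, -1,
0.0348, 0.0019, -0.0047, -0, 8.78, -0, -1,
0.0351, 0.0019, 0.0007, -0, 8.78, -0, -1,

0.0346, 0.0019, 0.0061, -0, 8.78, -0, -1,
0.0333, 0.0019, 0.0113, -0, 8.78, -0, -1,
0.0312, 0.0019, 0.0162, -0, 8.78, -0, -1,
0.0283, 0.0019, 0.0208, -0, 8.78, -0, -1,
0.0248, 0.0019, 0.0249, -0, 8.78, -0, -1,

0.0207, 0.0019, 0.0284, -0, 8.78, -0, -1,
0.0162, 0.0019, 0.0312, -0, 8.78, -0, -1,
0.0112, 0.0019, 0.0333, -0, 8.78, -0, -1,
0.006, 0.0019, 0.0346, -0, 8.78, -0, -1,
0.0006, 0.0019, 0.0351, -0, 8.78, -0, -1,

-0.0047, 0.0019, 0.0348, -0, 8.78, -0, -1,
-0.01, 0.0019, 0.0337, -0, 8.78, -0, -1,
-0.015, 0.0019, 0.0318, -0, 8.78, -0, -1,
-0.0197, 0.0019, 0.0291, -0, 8.78, -0, -1,
-0.0239, 0.0019, 0.0258, -0, 8.78, -0, -1,
```

Request:
{"op": "carry_out", "data": {"motion": [0.029,0,-0.02,0,8.5,0,-1,0.032,0,-0.015,0,8.5,0,-1,0.034,0,-0.01,0,8.5,0,-1,0.035,0,-0.005,0,8.5,0,-1,0.035,0,0.0005,0,8.5,0,-1], "squeeze": 30}}

```text
t: 1.6
tool_pos: [0.256, 0.454, 0.237]
orientation: [-1.432, 0.763, -0.761]
force: [1.2, 0.7, -0.3]
opening: 0.0577
```

Request:
{"op": "carry_out", "data": {"motion": [0.035,0,0.006,0,8.5,0,-1,0.033,0,0.011,0,8.5,0,-1,0.031,0,0.016,0,8.5,0,-1,0.028,0,0.021,0,8.5,0,-1,0.025,0,0.025,0,8.5,0,-1]}}

```text
t: 2.1
tool_pos: [0.3825, 0.3226, 0.2378]
orientation: [-1.128, 1.325, -1.322]
force: [-0.2, 1.2, 0.2]
opening: 0.0175
```

Request:
{"op": "carry_out", "data": {"motion": [0.021,0,0.028,0,8.5,0,-1,0.016,0,0.031,0,8.5,0,-1,0.011,0,0.033,0,8.5,0,-1,0.006,0,0.034,0,8.5,0,-1,0.001,0,0.035,0,8.5,0,-1]}}

```text
t: 2.6
tool_pos: [0.5103, 0.1933, 0.2388]
orientation: [-0.628, 1.84, -1.835]
force: [-1.0, 0.7, -0.1]
opening: 0.0005
```

```bash
python3 - <<'E'
from h import *
stat()
p,Rm=pose(1.42,.045,.011,.18)
rows([(p,Rm)],[10])
E
```

```text
t 2.6 pos [0.5103 0.1933 0.2388] theta_tool 2.234 F [-0.96  0.71 -0.12] open 0.00048471050099001983 ydown [ 0.004  0.004 -1.   ]
-0.0006, 0.0059, 0.0161, 0.02, 4.66, -0.03, -1,
-0.0019, 0.0059, 0.016, 0.02, 4.66, -0.03, -1,
-0.0032, 0.0059, 0.0158, 0.02, 4.66, -0.03, -1,
-0.0045, 0.0059, 0.0155, 0.02, 4.66, -0.03, -1,
-0.0058, 0.0059, 0.0151, 0.02, 4.66, -0.03, -1,

-0.007, 0.0059, 0.0145, 0.02, 4.66, -0.03, -1,
-0.0081, 0.0059, 0.0139, 0.02, 4.66, -0.03, -1,
-0.0092, 0.0059, 0.0132, 0.02, 4.66, -0.03, -1,
-0.0103, 0.0059, 0.0124, 0.02, 4.66, -0.03, -1,
-0.0113, 0.0059, 0.0115, 0.02, 4.66, -0.03, -1,
```

Request:
{"op": "carry_out", "data": {"motion": [-0.0006,0.006,0.016,0,4.7,0,-1,-0.002,0.006,0.016,0,4.7,0,-1,-0.003,0.006,0.016,0,4.7,0,-1,-0.0045,0.006,0.0155,0,4.7,0,-1,-0.006,0.006,0.015,0,4.7,0,-1]}}

```text
t: 3.1
tool_pos: [0.5667, 0.1255, 0.2093]
orientation: [-0.233, 2.101, -2.094]
force: [0.3, -0.4, 0.4]
opening: 0.0
```

Request:
{"op": "carry_out", "data": {"motion": [-0.007,0.006,0.0145,0,4.7,0,-1,-0.008,0.006,0.014,0,4.7,0,-1,-0.009,0.006,0.013,0,4.7,0,-1,-0.01,0.006,0.0125,0,4.7,0,-1,-0.011,0.006,0.0115,0,4.7,0,-1]}}

```text
t: 3.6
tool_pos: [0.618, 0.0595, 0.1782]
orientation: [-0.219, -2.125, 2.114]
force: [0.9, 0.8, 0.3]
opening: 0.0007
```

```bash
python3 - <<'E'
from h import *
stat()
im=imaging.read_camera("wrist");mw=imaging.camera_model("wrist"); cv2.imwrite("pics/w1.png",im)
print(mw["position"],proj(mw,np.array([[*AX,.087],[*AX,.101],[.591,.067,.101],[.5325,.105,.073]])))
for k in ("lever","ratchet"):
    for d in models.outline_of("wrist",k)[:2]: print(k,round(d["confidence"],2),np.round(d["pixel"],1),d["pixels"].sum())
stat()
E
```

```text
t 3.6 pos [0.618  0.0595 0.1782] theta_tool 1.371 F [0.92 0.79 0.3 ] open 0.0007434133827729814 ydown [ 0.007  0.004 -1.   ]
[0.6937261 0.0410863 0.3253741] [[338.04592736 248.13774077]
 [340.74467313 255.96187969]
 [282.944723   275.62932251]
 [251.4242607  336.69728268]]
lever 0.95 [329.2 250.3] 878
ratchet 0.96 [333.7 239.2] 3164
ratchet 0.35 [244.9  48.6] 7674
t 3.75 pos [0.6175 0.0595 0.1777] theta_tool 1.375 F [-0.12  0.61  0.23] open 0.0004891503368288349 ydown [ 0.006  0.004 -1.   ]
```

View pics/w1.png

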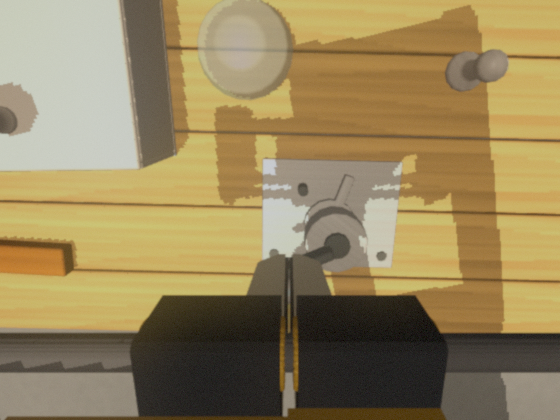

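The wrist view puts the hub at about (337,245), against a predicted (338,248), so the axis estimate is good to about 1 mm. The fin points to lower-left, partly behind the fingertips at (289,258). The lug is at (345,188) and the stop pin at (302,188). Next I'll descend beside the lever.

```bash
python3 - <<'E'
from h import *
stat()
p,Rm=pose(1.42,.042,.011,.1065); print(p)
q=p.copy(); q[2]=.13
rows([(q,Rm),(p,Rm)],[5,5])
E
```

```text
t 3.75 pos [0.6175 0.0595 0.1777] theta_tool 1.375 F [-0.12  0.61  0.23] open 0.0004891503368288349 ydown [ 0.006  0.004 -1.   ]
[0.61418464 0.06737089 0.1065    ]
0.001, 0.0096, -0.0014, 0.06, -0.52, -0.06, -1,
0.001, 0.0096, -0.0014, 0.06, -0.52, -0.06, -1,
0.001, 0.0096, -0.0014, 0.06, -0.52, -0.06, -1,
0.0009, 0.0096, -0.0014, 0.06, -0.52, -0.06, -1,
0.0009, 0.0095, -0.0014, 0.06, -0.52, -0.06, -1,

0, 0.0047, -0, -0, 0, 0, -1,
0, 0.0047, -0, -0, 0, 0, -1,
0, 0.0047, -0, -0, 0, 0, -1,
0, 0.0047, -0, -0, 0, 0, -1,
0, 0.0047, -0, -0, 0, 0, -1,
```

Request:
{"op": "carry_out", "data": {"motion": [0.001,0.0095,-0.0015,0,-0.5,0,-1,0.001,0.0095,-0.0015,0,-0.5,0,-1,0.001,0.0095,-0.0015,0,-0.5,0,-1,0.001,0.0095,-0.0015,0,-0.5,0,-1,0.001,0.0095,-0.0015,0,-0.5,0,-1]}}

```text
t: 4.25
tool_pos: [0.6136, 0.0713, 0.1288]
orientation: [-0.161, -2.159, 2.146]
force: [-0.1, -0.4, -0.0]
opening: 0.0006
```

Request:
{"op": "carry_out", "data": {"motion": [0,0.005,0,0,0,0,-1,0,0.005,0,0,0,0,-1,0,0.0045,0,0,0,0,-1,0,0.0045,0,0,0,0,-1,0,0.0045,0,0,0,0,-1]}}

```text
t: 4.75
tool_pos: [0.6128, 0.0721, 0.1017]
orientation: [-0.156, -2.158, 2.146]
force: [-0.2, 0.1, -0.3]
opening: 0.0008
```

```bash
python3 - <<'E'
from h import *
stat()
p,Rm=pose(1.42,.042,.011,.1065); print(p)
tg=[pose(1.42+a,.042,.011,.1065) for a in np.arange(0.1,1.31,.1)]
rows(tg,[1]*len(tg))
E
```

```text
t 4.75 pos [0.6128 0.0721 0.1017] theta_tool 1.432 F [-0.22  0.13 -0.28] open 0.0007502069527798797 ydown [ 0.007  0.005 -1.   ]
[0.61418464 0.06737089 0.1065    ]
0.0021, -0.0048, 0.0035, 0.33, -5.05, -0.35, -1,
0.0042, 0, -0.0009, 0, -5.73, -0, -1,
0.0042, 0, -0.0009, -0, -5.73, -0, -1,
0.0042, 0, -0.0009, -0, -5.73, -0, -1,
0.0042, -0, -0.0009, -0, -5.73, -0, -1,
0.0042, -0, -0.0009, -0, -5.73, -0, -1,
0.0042, -0, -0.0009, -0, -5.73, -0, -1,
0.0042, -0, -0.0009, -0, -5.73, -0, -1,
0.0042, -0, -0.0009, -0, -5.73, -0, -1,
0.0042, -0, -0.0009, -0, -5.73, -0, -1,
0.0042, -0, -0.0009, -0, -5.73, -0, -1,
0.0042, -0, -0.0009, -0, -5.73, -0, -1,
0.0042, -0, -0.0009, -0, -5.73, -0, -1,
```

Request:
{"op": "carry_out", "data": {"motion": [0.001,-0.004,0.003,0.3,-2.9,-0.3,-1,0.002,-0.001,0.0005,0,-2.9,0,-1,0.002,0,-0.0005,0,-2.9,0,-1,0.002,0,-0.0005,0,-2.9,0,-1,0.002,0,-0.0005,0,-2.9,0,-1]}}

```text
t: 5.25
tool_pos: [0.6038, 0.0695, 0.1059]
orientation: [-0.13, 2.158, -2.158]
force: [2.7, 0.1, -2.2]
opening: 0.0002
```

```bash
python3 - <<'E'
from h import *
stat()
d=robot.read_state()["tool_pos"][:2]-AX; print(np.hypot(*d))
E
```

```text
t 5.25 pos [0.6038 0.0695 0.1059] theta_tool 1.692 F [ 2.67  0.14 -2.2 ] open 0.0002106090334976046 ydown [ 0.002  0.    -1.   ]
0.04259839371463572
```

Request:
{"op": "carry_out", "data": {"motion": [0.002,0,-0.0002,0,-2.9,0,-1,0.002,0,-0.0002,0,-2.9,0,-1,0.002,0,-0.0002,0,-2.9,0,-1,0.002,0,-0.0002,0,-2.9,0,-1,0.002,0,-0.0002,0,-2.9,0,-1]}}

```text
t: 5.75
tool_pos: [0.5966, 0.0697, 0.1066]
orientation: [-0.382, 2.009, -2.005]
force: [2.0, 2.6, -1.2]
opening: 0.0003
```

```bash
cat >>h.py <<'E'
def rel():
    stat()
    s=robot.read_state();Rm=R.from_rotvec(s["orientation"]).as_matrix()
    d=s["tool_pos"][:2]-AX; th=np.arctan2(Rm[1,2],Rm[0,2])+np.pi
    u=np.array([np.cos(th),np.sin(th)]);t=np.array([-u[1],u[0]])
    print("r",(d@u).round(4),"off",(-d@t).round(4),"Ftool",np.round(Rm.T@s["force"],2))
E
python3 - <<'E'
from h import *
rel()
E
```

```text
t 5.75 pos [0.5966 0.0697 0.1066] theta_tool 1.956 F [ 2.01  2.59 -1.16] open 0.00034359451857392557 ydown [ 0.009  0.004 -1.   ]
r 0.0393 off 0.0155 Ftool [-2.82  1.19 -1.65]
```

Request:
{"op": "carry_out", "data": {"motion": [0.003,0,-0.001,0,-2,0,-1,0.003,0,-0.001,0,-2,0,-1,0.003,0,-0.001,0,-2,0,-1,0.003,0,-0.001,0,-2.5,0,-1,0.003,0,-0.001,0,-2.5,0,-1]}}

```text
t: 6.25
tool_pos: [0.5851, 0.0677, 0.1077]
orientation: [-0.547, 1.881, -1.882]
force: [2.8, -0.4, -1.5]
opening: 0.0006
```

```bash
python3 - <<'E'
from h import *
rel()
im=imaging.read_camera("wrist"); cv2.imwrite("pics/w2.png",im)
im=imaging.read_camera("top")
c=im[150:270,140:260]; cv2.imwrite("pics/topz2.png",cv2.resize(c,None,fx=5,fy=5,interpolation=cv2.INTER_CUBIC))
E
```

```text
t 6.25 pos [0.5851 0.0677 0.1077] theta_tool 2.156 F [ 2.84 -0.38 -1.5 ] open 0.0006284574037279075 ydown [ 0.019  0.005 -1.   ]
r 0.0401 off 0.0123 Ftool [-2.13  1.55  1.88]
```

View pics/w2.png

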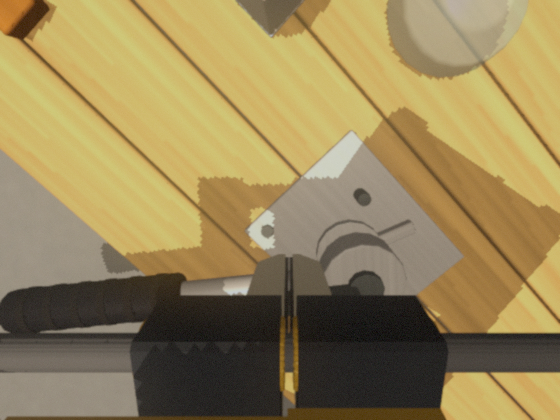

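The lever is moving with the finger, with the fin in front of it at about (345,290), and the force is about 2–3 N. Continuing.

Request:
{"op": "carry_out", "data": {"motion": [0.003,0,-0.001,0.2,-3,-0.2,-1,0.003,0,-0.001,0.2,-3,-0.2,-1,0.003,0,-0.001,0.2,-3,0,-1,0.003,0,-0.001,0,-3,0,-1,0.003,0,-0.001,0,-3,0,-1]}}

```text
t: 6.85
tool_pos: [0.5729, 0.0624, 0.1086]
orientation: [-0.752, 1.698, -1.729]
force: [2.2, 1.5, -0.8]
opening: 0.0006
```

```bash
python3 - <<'E'
from h import *
rel()
E
```

```text
t 6.85 pos [0.5729 0.0624 0.1086] theta_tool 2.417 F [ 2.18  1.47 -0.85] open 0.000641522746880865 ydown [ 0.026 -0.007 -1.   ]
r 0.0412 off 0.0101 Ftool [-2.53  0.89  0.64]
```

```bash
python3 - <<'E'
from h import *
tg=[pose(2.417+a,.0415,.0107,.1065) for a in (.06,.12,.18,.24,.3)]
rows(tg,[1]*5)
E
```

```text
0.002, 0.0021, -0.0009, -1.38, -3.43, -0.64, -1,
0.0025, 0, -0.0006, -0, -3.44, 0, -1,
0.0025, 0, -0.0006, 0, -3.44, -0, -1,
0.0025, 0, -0.0006, 0, -3.44, -0, -1,
0.0025, 0, -0.0006, 0, -3.44, -0, -1,
```

Request:
{"op": "carry_out", "data": {"motion": [0.002,0.001,-0.001,-0.7,-3.2,-0.3,-1,0.0025,0.0005,-0.001,-0.4,-3.2,-0.2,-1,0.0025,0,-0.001,-0.2,-3.2,0,-1,0.0025,0,-0.001,0,-3.2,0,-1,0.0025,0,-0.001,0,-3,0,-1]}}

```text
t: 7.35
tool_pos: [0.5652, 0.0569, 0.1088]
orientation: [-0.955, 1.525, -1.528]
force: [5.1, 3.7, -2.2]
opening: 0.0004
```

```bash
python3 - <<'E'
from h import *
rel()
im=imaging.read_camera("wrist"); cv2.imwrite("pics/w3.png",im)
im=imaging.read_camera("top")
c=im[150:270,140:260]; cv2.imwrite("pics/topz3.png",cv2.resize(c,None,fx=5,fy=5,interpolation=cv2.INTER_CUBIC))
E
```

```text
t 7.35 pos [0.5652 0.0569 0.1088] theta_tool 2.697 F [ 5.13  3.7  -2.23] open 0.00037582520081916033 ydown [ 0.009  0.004 -1.   ]
r 0.0414 off 0.0129 Ftool [-5.53  2.29  3.02]
```

View pics/w3.png

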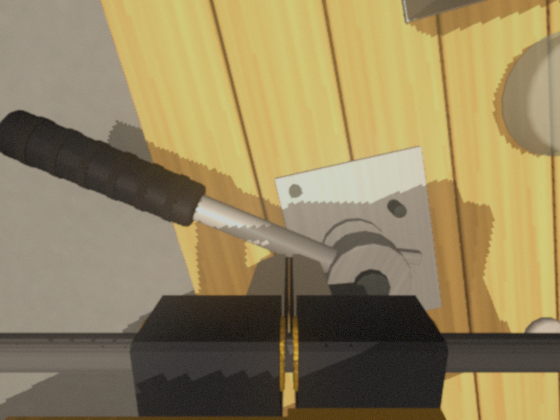

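View pics/topz3.png

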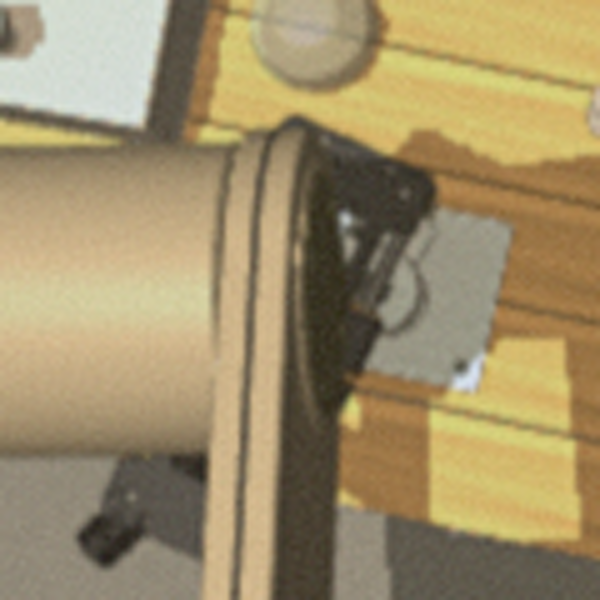

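```bash
cat >>h.py <<'E'
def handle():
    im=imaging.read_camera("wrist");mw=imaging.camera_model("wrist")
    for d in models.outline_of("wrist","ratchet")[:1]:
        ys,xs=np.nonzero(d["pixels"]); P=np.array([at_z(mw,(x,y),.073) for x,y in zip(xs[::7],ys[::7])])[:,:2]-AX
        rr=np.hypot(*P.T); k=(rr>.05)&(rr<.2); a=np.arctan2(P[k,1],P[k,0])%(2*np.pi)
        print("handle conf",d["confidence"],"ang",np.median(a).round(3),"n",k.sum(),"rmax",rr[k].max() if k.any() else None)
    for d in models.outline_of("wrist","lever")[:2]:
        ys,xs=np.nonzero(d["pixels"]); P=np.array([at_z(mw,(x,y),.098) for x,y in zip(xs,ys)])[:,:2]-AX
        rr=np.hypot(*P.T); k=(rr>.018)&(rr<.045); a=np.arctan2(P[k,1],P[k,0])%(2*np.pi)
        print("lever conf",d["confidence"],"ang",np.median(a).round(3),"n",k.sum())
    return im
E
python3 - <<'E'
from h import *
handle();rel()
E
```

```text
handle conf 0.69 ang 2.288 n 1824 rmax 0.19628214991032666
lever conf 0.76 ang 2.329 n 126
t 7.6 pos [0.5648 0.0565 0.1088] theta_tool 2.694 F [ 4.06  3.46 -1.64] open 0.0006560561614007049 ydown [ 0.008  0.003 -1.   ]
r 0.0416 off 0.0123 Ftool [-4.87  1.69  2.16]
```

Request:
{"op": "carry_out", "data": {"motion": [0.0015,0,-0.0005,0,-1,0,-1,0.0015,0,-0.0005,0,-1,0,-1,0.0015,0,-0.0005,0,-1,0,-1,0.0015,0,-0.0005,0,-1,0,-1,0.0015,0,-0.0005,0,-1,0,-1]}}

```text
t: 8.1
tool_pos: [0.5615, 0.0528, 0.1094]
orientation: [-1.001, 1.466, -1.469]
force: [2.9, 3.7, -1.4]
opening: 0.0006
```

```bash
python3 - <<'E'
from h import *
handle();rel()
E
```

```text
handle conf 0.74 ang 2.405 n 1748 rmax 0.19548381037861826
lever conf 0.84 ang 2.486 n 127
lever conf 0.17 ang 1.649 n 3668
t 8.25 pos [0.5614 0.0526 0.1094] theta_tool 2.779 F [ 2.25  3.35 -1.5 ] open 0.0005721521434069368 ydown [ 0.012  0.006 -1.   ]
r 0.0422 off 0.0108 Ftool [-3.92  1.54  0.9 ]
```

Request:
{"op": "carry_out", "data": {"motion": [-0.008,-0.002,0,0,0,0,-1,-0.01,-0.015,0,0,0,0,-1,-0.015,-0.025,0,0,0,0,-1,-0.015,-0.025,-0.02,0,0,0,-1,-0.015,-0.02,-0.03,0,0,0,-1]}}

```text
t: 8.75
tool_pos: [0.5348, 0.1291, 0.1982]
orientation: [-1.007, 1.477, -1.477]
force: [0.2, -0.3, -0.6]
opening: 0.0005
```

```bash
python3 - <<'E'
from h import *
rel()
im=handle();cv2.imwrite("pics/w4.png",im)
E
```

```text
t 8.75 pos [0.5348 0.1291 0.1982] theta_tool 2.77 F [ 0.22 -0.25 -0.56] open 0.0004781540495432196 ydown [ 0.002  0.002 -1.   ]
r 0.0948 off 0.0721 Ftool [0.16 0.56 0.3 ]
handle conf 0.79 ang 2.397 n 572 rmax 0.19618719877989013
lever conf 0.27 ang 0.834 n 113
```

View pics/w4.png

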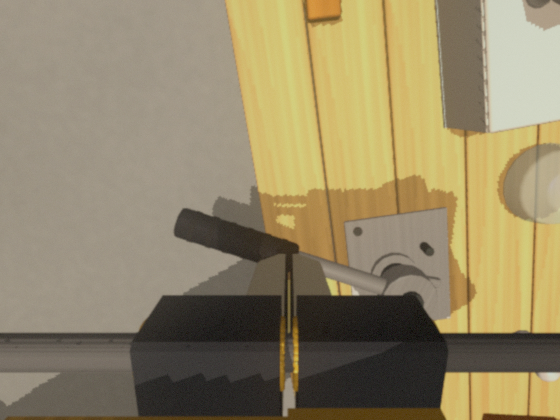

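```bash
python3 - <<'E'
from h import *
for n in ("scene","top"):
    im=imaging.read_camera(n)
    c=im[150:270,280:400] if n=="scene" else im[150:270,140:260]
    cv2.imwrite(f"pics/{n}5.png",cv2.resize(c,None,fx=5,fy=5,interpolation=cv2.INTER_CUBIC))
E
```

```text
(no output)
```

View pics/scene5.png

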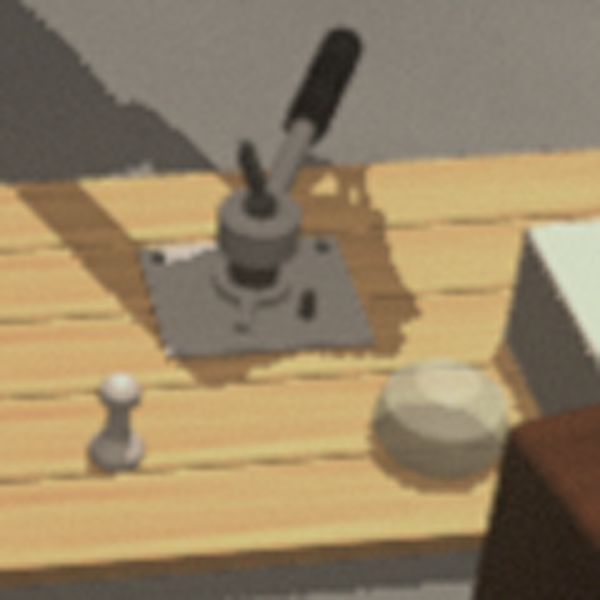

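View pics/top5.png

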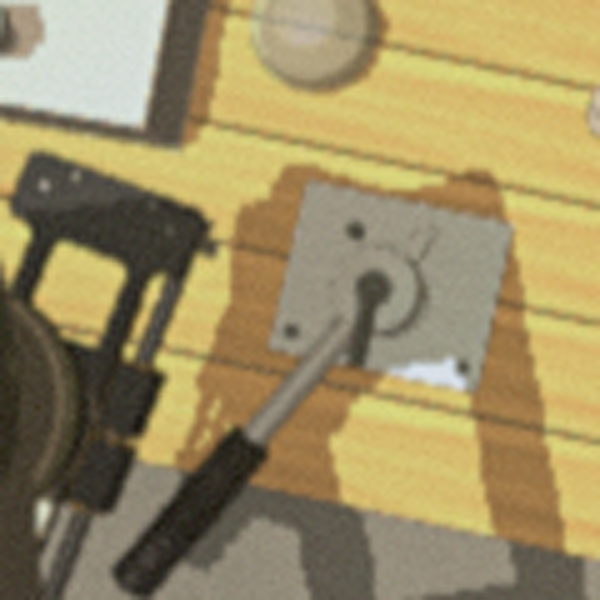

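```bash
cat >>h.py <<'E'
MT=imaging.camera_model("top")
def T(x,y,z): return at_z(MT,((x+.5)/5-.5+140,(y+.5)/5-.5+150),z)
def ang(x,y,z):
    d=T(x,y,z)[:2]-AX; return np.arctan2(d[1],d[0])%(2*np.pi), np.hypot(*d)
E
python3 - <<'E'
from h import *
print(T(373,285,.09))
print("lever",ang(357,360,.101),"h",ang(132,580,.076),ang(255,438,.078), "lug",ang(430,230,.041))
rel()
E
```

```text
[0.59998106 0.0300331  0.09      ]
lever (np.float64(2.893961020114699), np.float64(0.03530627644086941)) h (np.float64(2.4215908710524614), np.float64(0.18550200615223258)) (np.float64(2.4211214158969874), np.float64(0.09425719958269392)) lug (np.float64(5.777549969510999), np.float64(0.04065725373811187))
t 9.0 pos [0.5344 0.1287 0.1963] theta_tool 2.772 F [ 0.36 -0.2  -1.47] open 0.0004528293393121628 ydown [ 0.002  0.002 -1.   ]
r 0.0949 off 0.0718 Ftool [0.06 1.47 0.41]
```

The top view shows the fin now at about (357,360), on the other side of the handle: +0.47 rad against the nominal 0.5. It reached its end, because the handle then began to follow at about 4–5 N. The lug has not moved. Next I'll go to the grip.

```bash
python3 - <<'E'
from h import *
p,Rm=pose(2.42,.145,.034,.080); print(p)
q=p.copy(); q[2]=.12
rows([(q,Rm),(p,Rm)],[5,5])
E
```

```text
[0.51060034 0.14880993 0.08      ]
-0.002, 0.0153, -0.0059, -0.01, 4.04, -0.03, -1,
-0.0016, 0.0153, -0.006, -0.01, 4.04, -0.03, -1,
-0.0012, 0.0153, -0.0061, -0.01, 4.04, -0.03, -1,
-0.0007, 0.0153, -0.0062, -0.01, 4.04, -0.03, -1,
-0.0003, 0.0153, -0.0062, -0.01, 4.04, -0.03, -1,

0, 0.008, -0, -0, 0, -0, -1,
-0, 0.008, -0, -0, 0, -0, -1,
-0, 0.008, -0, -0, 0, -0, -1,
-0, 0.008, -0, -0, 0, -0, -1,
-0, 0.008, -0, -0, 0, -0, -1,
```

Request:
{"op": "carry_out", "data": {"motion": [-0.002,0.015,-0.006,0,4,0,-1,-0.0015,0.015,-0.006,0,4,0,-1,-0.001,0.015,-0.006,0,4,0,-1,-0.0005,0.015,-0.006,0,4,0,-1,0,0.015,-0.006,0,4,0,-1]}}

```text
t: 9.5
tool_pos: [0.5116, 0.1442, 0.1174]
orientation: [-0.767, 1.728, -1.729]
force: [0.9, -0.2, 0.4]
opening: 0.0008
```

Request:
{"op": "carry_out", "data": {"motion": [0,0.008,0,0,0,0,-1,0,0.008,0,0,0,0,-1,0,0.007,0,0,0,0,-1,0,0.006,0,0,0,0,-1,0,0.004,0,0,0,0,-1]}}

```text
t: 10.0
tool_pos: [0.5102, 0.1415, 0.0788]
orientation: [-0.776, 1.73, -1.73]
force: [-0.7, -0.1, -0.2]
opening: 0.0007
```

```bash
python3 - <<'E'
from h import *
rel()
im=handle();cv2.imwrite("pics/w6.png",im)
tg=[pose(2.42+a,.145,.0195,.080) for a in (-.06,-.02,.02,.06,.1,.14,.18,.22,.26,.3)]
rows(tg,[1]*10)
E
```

```text
t 10.0 pos [0.5102 0.1415 0.0788] theta_tool 2.406 F [-0.68 -0.1  -0.17] open 0.000710761925015103 ydown [-0.008 -0.004 -1.   ]
r 0.1408 off 0.0262 Ftool [ 0.53  0.17 -0.43]
handle conf 0.97 ang 2.323 n 105 rmax 0.07349430423365787
lever conf 0.68 ang 2.676 n 1140
0.0002, -0.0008, -0.003, 0.18, 2.61, 0.47, -1,
0.0058, 0, -0.0007, 0, -2.29, 0, -1,
0.0058, 0, -0.0007, 0, -2.29, -0, -1,
0.0058, 0, -0.0007, 0, -2.29, -0, -1,
0.0058, 0, -0.0007, 0, -2.29, -0, -1,
0.0058, 0, -0.0007, 0, -2.29, -0, -1,
0.0058, 0, -0.0007, 0, -2.29, -0, -1,
0.0058, 0, -0.0007, 0, -2.29, -0, -1,
0.0058, 0, -0.0007, 0, -2.29, -0, -1,
0.0058, 0, -0.0007, 0, -2.29, -0, -1,
```

View pics/w6.png

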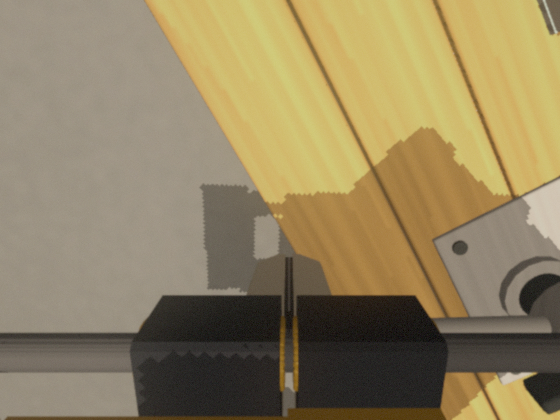

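The gripper is in place beside the grip on its clockwise side. The shaft is visible at (490,328) and the fin at (555,390). I'll start pushing.

Request:
{"op": "carry_out", "data": {"motion": [0.005,0,-0.002,0,-1,0,-1,0.005,0,-0.001,0,-2,0,-1,0.005,0,-0.001,0,-2,0,-1,0.005,0,-0.0005,0,-2,0,-1,0.005,0,-0.0005,0,-2,0,-1]}}

```text
t: 10.65
tool_pos: [0.4918, 0.1263, 0.0823]
orientation: [-0.886, 1.615, -1.615]
force: [4.1, 6.7, -5.3]
opening: 0.0006
```

```bash
python3 - <<'E'
from h import *
rel()
E
```

```text
t 10.65 pos [0.4918 0.1263 0.0823] theta_tool 2.573 F [ 4.14  6.7  -5.26] open 0.0005689700813137858 ydown [-0.002 -0.001 -1.   ]
r 0.1418 off 0.0267 Ftool [-7.88  5.25 -0.11]
```

Request:
{"op": "carry_out", "data": {"motion": [0.006,0.001,-0.001,0,-1.2,0,-1,0.006,0.001,-0.001,0,-1.5,0,-1,0.006,0.001,-0.001,0,-2,0,-1,0.006,0.001,-0.001,0,-2,0,-1,0.006,0.001,-0.001,0,-2,0,-1]}}

```text
t: 11.15
tool_pos: [0.4779, 0.1083, 0.0826]
orientation: [-0.968, 1.496, -1.494]
force: [1.4, 7.0, -0.7]
opening: 0.0006
```

```bash
python3 - <<'E'
from h import *
rel()
E
```

```text
t 11.15 pos [0.4779 0.1083 0.0826] theta_tool 2.738 F [ 1.36  6.99 -0.67] open 0.0006098842993507864 ydown [ 0.017  0.012 -1.   ]
r 0.1412 off 0.0275 Ftool [-6.95  0.78 -1.5 ]
```

Request:
{"op": "carry_out", "data": {"motion": [0.006,0.001,-0.001,0,-1.5,0,-1,0.006,0.001,-0.001,0,-1.5,0,-1,0.006,0.001,-0.001,0,-2,0,-1,0.006,0.001,-0.001,0,-2,0,-1,0.006,0.001,-0.001,0,-2,0,-1]}}

```text
t: 11.65
tool_pos: [0.467, 0.0884, 0.0828]
orientation: [-1.046, 1.371, -1.369]
force: [-0.5, 8.3, 2.7]
opening: 0.0004
```

```bash
python3 - <<'E'
from h import *
rel()
im=handle();cv2.imwrite("pics/w7.png",im)
im=imaging.read_camera("top");c=im[150:270,140:260]; cv2.imwrite("pics/top7.png",cv2.resize(c,None,fx=5,fy=5,interpolation=cv2.INTER_CUBIC))
im=imaging.read_camera("scene");c=im[150:270,280:400]; cv2.imwrite("pics/sc7.png",cv2.resize(c,None,fx=5,fy=5,interpolation=cv2.INTER_CUBIC))
E
```

```text
t 11.65 pos [0.467  0.0884 0.0828] theta_tool 2.907 F [-0.47  8.29  2.67] open 0.00040577560020484154 ydown [ 0.032  0.027 -0.999]
r 0.1406 off 0.0291 Ftool [-8.04 -2.46 -2.32]
handle conf 0.67 ang 2.799 n 153 rmax 0.14145523208066313
lever conf 0.74 ang 3.243 n 983
```

View pics/top7.png

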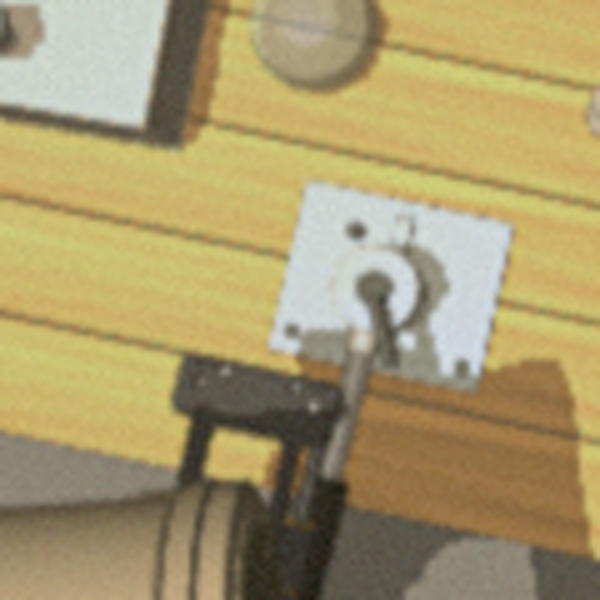

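View pics/sc7.png

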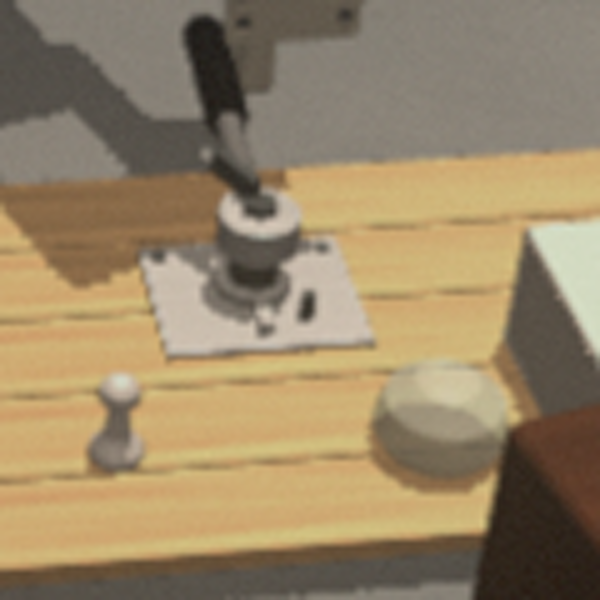

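```bash
python3 - <<'E'
from h import *
print("lug",ang(404,228,.041)[0]-2*np.pi,"pin",ang(355,230,.05),"handle",ang(337,485,.082), ang(360,345,.08),"lever",ang(388,362,.101))
s=robot.read_state();Rm=R.from_rotvec(s["orientation"]).as_matrix();print(np.degrees(np.cross([0,1,0],Rm.T@[0,0,-1])))
rel()
E
```

```text
lug -0.17048503513608182 pin (np.float64(0.46396452753576106), np.float64(0.03903241429486321)) handle (np.float64(2.9194113461397304), np.float64(0.09672446325868693)) (np.float64(2.7579652836542174), np.float64(0.027756203582652048)) lever (np.float64(3.316426764015318), np.float64(0.03591860679878613))
[-1.39075085  0.         -1.83411988]
t 11.9 pos [0.4669 0.088  0.0827] theta_tool 2.906 F [-0.3   5.65  2.68] open 0.0006402637759538711 ydown [ 0.031  0.025 -0.999]
r 0.1406 off 0.0284 Ftool [-5.51 -2.55 -1.55]
```

The top view shows the lug turned to about (403,228). Bolt and handle are turning together, with about 0.41 rad left to the pin. Continuing.

Request:
{"op": "carry_out", "data": {"motion": [0.006,0.0005,-0.002,-0.5,-1.3,-0.6,-1,0.006,0.0005,-0.002,-0.5,-1.3,-0.6,-1,0.006,0,-0.002,-0.5,-1.5,-0.6,-1,0.006,0,-0.002,-0.2,-1.5,-0.2,-1,0.006,0,-0.002,-0.2,-1.5,-0.2,-1]}}

```text
t: 12.4
tool_pos: [0.4555, 0.0664, 0.085]
orientation: [-1.152, 1.282, -1.281]
force: [3.7, 7.3, -5.5]
opening: 0.0007
```

```bash
cat >>h.py <<'E'
def tilt():
    s=robot.read_state();Rm=R.from_rotvec(s["orientation"]).as_matrix();print("tiltfix",np.degrees(np.cross([0,1,0],Rm.T@[0,0,-1])))
    d=s["tool_pos"][:2]-AX; print("posang",np.arctan2(d[1],d[0])%(2*np.pi))
E
python3 - <<'E'
from h import *
rel();tilt()
E
```

```text
t 12.4 pos [0.4555 0.0664 0.085 ] theta_tool 3.041 F [ 3.72  7.29 -5.49] open 0.0006513002873873453 ydown [ 0.005  0.005 -1.   ]
r 0.1447 off 0.0244 Ftool [-7.6   5.55  2.94]
tiltfix [-0.25829698  0.         -0.33608336]
posang 2.8734760137497495
```

Request:
{"op": "carry_out", "data": {"motion": [0.005,0.0015,-0.0005,0,-1.5,0,-1,0.005,0.0015,-0.0005,0,-1.5,0,-1,0.0045,0.001,-0.0005,0,-1.5,0,-1,0.0045,0.001,-0.0005,0,-1.5,0,-1,0.0045,0.001,-0.0005,0,-1.5,0,-1]}}

```text
t: 12.9
tool_pos: [0.453, 0.0497, 0.0843]
orientation: [-1.206, 1.178, -1.17]
force: [-2.6, 7.2, 4.5]
opening: 0.0005
```

```bash
python3 - <<'E'
from h import *
rel();tilt()
im=imaging.read_camera("top");c=im[150:270,140:260]; cv2.imwrite("pics/top8.png",cv2.resize(c,None,fx=5,fy=5,interpolation=cv2.INTER_CUBIC))
E
```

```text
t 12.9 pos [0.453  0.0497 0.0843] theta_tool 3.184 F [-2.59  7.19  4.47] open 0.00046373401194252877 ydown [ 0.012  0.019 -1.   ]
r 0.143 off 0.0283 Ftool [-7.37 -4.36 -2.22]
tiltfix [-0.72811065  0.         -1.06778773]
posang 2.9884167747415495
```

View pics/top8.png

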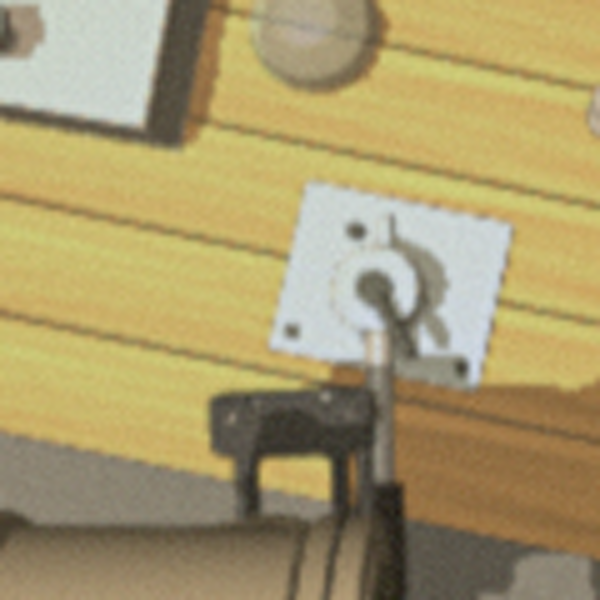

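The lug is now at about (381,225), roughly 0.13 rad from the pin at (355,230). I'll use smaller steps now and watch the force.

Request:
{"op": "carry_out", "data": {"motion": [0.004,0,-0.001,-0.4,-1,-0.5,-1,0.004,0,-0.001,-0.3,-1,-0.5,-1,0.004,0,-0.001,0,-1,0,-1,0.004,0,-0.001,0,-1,0,-1,0.003,0,-0.0005,0,-0.5,0,-1]}}

```text
t: 13.45
tool_pos: [0.4501, 0.0363, 0.0855]
orientation: [-1.254, 1.112, -1.105]
force: [1.3, 7.1, -4.0]
opening: 0.0006
```

```bash
python3 - <<'E'
from h import *
rel();tilt()
E
```

```text
t 13.45 pos [0.4501 0.0363 0.0855] theta_tool 3.274 F [ 1.32  7.15 -3.99] open 0.0005880379659596437 ydown [ 0.006  0.013 -1.   ]
r 0.1445 off 0.0281 Ftool [-6.86  4.09  2.22]
tiltfix [-0.44762957  0.         -0.69874051]
posang 3.081518445114091
```

Request:
{"op": "carry_out", "data": {"motion": [0.0025,0.0005,0,-0.2,-0.3,-0.3,-1,0.0025,0.0005,0,0,-0.3,0,-1,0.0025,0.0005,0,0,-0.3,0,-1,0.0025,0,0,0,-0.3,0,-1,0.0025,0,0,0,-0.3,0,-1]}}

```text
t: 13.95
tool_pos: [0.45, 0.0305, 0.0856]
orientation: [-1.265, 1.092, -1.074]
force: [1.5, 6.7, -4.3]
opening: 0.0005
```

```bash
python3 - <<'E'
from h import *
rel();tilt()
im=imaging.read_camera("top");c=im[150:270,140:260]; cv2.imwrite("pics/top9.png",cv2.resize(c,None,fx=5,fy=5,interpolation=cv2.INTER_CUBIC))
E
```

```text
t 13.95 pos [0.45   0.0305 0.0856] theta_tool 3.308 F [ 1.49  6.72 -4.31] open 0.0005347049171298226 ydown [ 0.004  0.02  -1.   ]
r 0.1445 off 0.0273 Ftool [-6.3   4.45  2.55]
tiltfix [-0.39879744  0.         -1.10515525]
posang 3.121130240936145
```

View pics/top9.png

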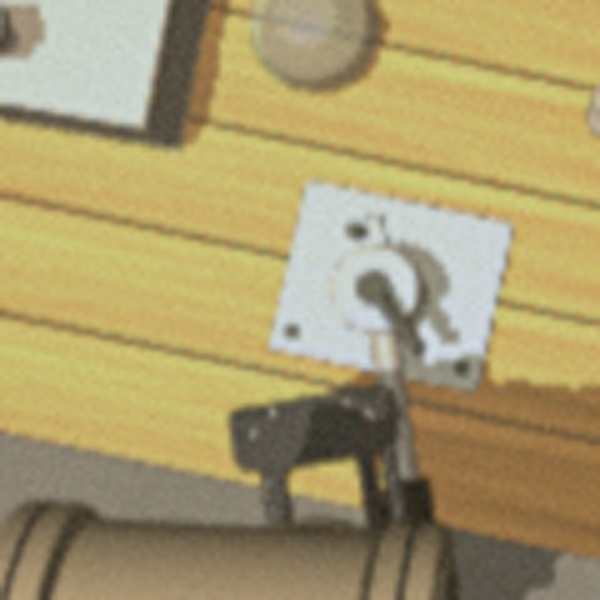

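Request:
{"op": "carry_out", "data": {"motion": [0.0025,0.0005,0,-0.1,-0.3,-0.3,-1,0.0025,0,0,0,-0.3,-0.2,-1,0.0025,0,0,0,-0.3,0,-1,0.0025,0,0,0,-0.3,0,-1,0.0025,0,0,0,-0.3,0,-1]}}

```text
t: 14.5
tool_pos: [0.4501, 0.0249, 0.0856]
orientation: [-1.276, 1.068, -1.047]
force: [0.6, 7.1, -2.5]
opening: 0.0002
```

```bash
python3 - <<'E'
from h import *
rel();tilt()
E
```

```text
t 14.5 pos [0.4501 0.0249 0.0856] theta_tool 3.342 F [ 0.6   7.12 -2.5 ] open 0.0002386461434063847 ydown [ 0.003  0.024 -1.   ]
r 0.1445 off 0.0266 Ftool [-6.8   2.67  1.98]
tiltfix [-0.46054698  0.         -1.31423911]
posang 3.1593439684990297
```

Request:
{"op": "carry_out", "data": {"motion": [0.0025,0,0,-0.2,-0.3,-0.4,-1,0.0025,0,0,0,-0.3,-0.4,-1,0.0025,0,0,0,-0.3,-0.2,-1,0.0025,0,0,0,-0.3,-0.2,-1,0.0025,0,0,0,-0.3,0,-1]}}

```text
t: 15.0
tool_pos: [0.4504, 0.0198, 0.0855]
orientation: [-1.295, 1.039, -1.027]
force: [-0.0, 9.0, -0.9]
opening: 0.0003
```

```bash
python3 - <<'E'
from h import *
rel();tilt()
im=imaging.read_camera("top");c=im[170:230,180:250]; cv2.imwrite("pics/top10.png",cv2.resize(c,None,fx=10,fy=10,interpolation=cv2.INTER_CUBIC))
im=imaging.read_camera("scene");c=im[180:230,300:370]; cv2.imwrite("pics/sc10.png",cv2.resize(c,None,fx=10,fy=10,interpolation=cv2.INTER_CUBIC))
E
```

```text
t 15.0 pos [0.4504 0.0198 0.0855] theta_tool 3.375 F [-0.03  9.04 -0.89] open 0.00029274350160444335 ydown [ 0.004  0.016 -1.   ]
r 0.1444 off 0.0264 Ftool [-8.79  1.04  2.05]
tiltfix [-0.4238864  0.        -0.8452753]
posang 3.1940827835550603
```

View pics/top10.png

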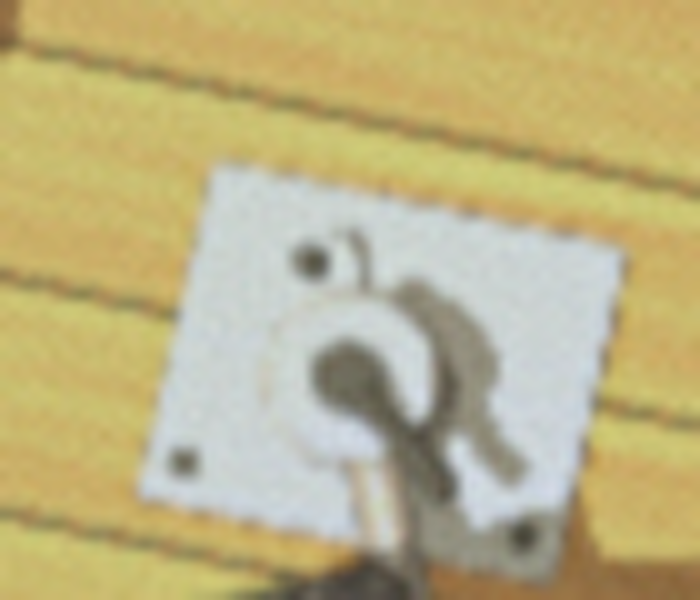

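View pics/sc10.png

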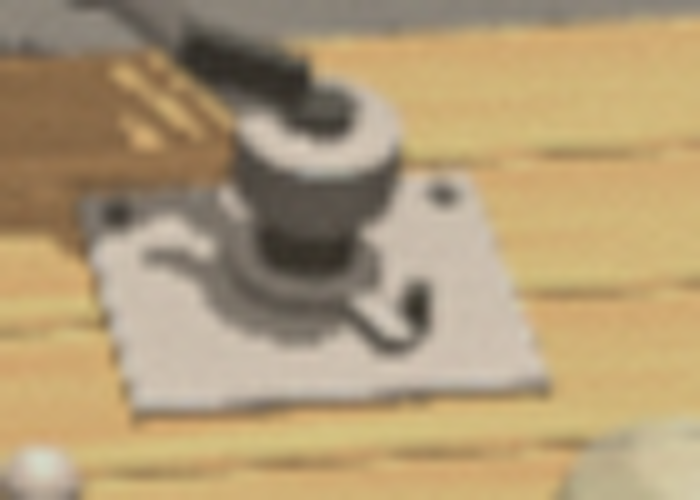

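The lug now looks nearly against the pin in both views. I'll keep creeping forward to feel for the stop.

Request:
{"op": "carry_out", "data": {"motion": [0.002,0,0,0,-0.2,-0.2,-1,0.002,0,0,0,-0.2,-0.2,-1,0.002,0,0,0,-0.2,0,-1,0.002,0,0,0,-0.2,0,-1,0.002,0,0,0,-0.2,0,-1]}}

```text
t: 15.6
tool_pos: [0.4503, 0.019, 0.0856]
orientation: [-1.296, 1.024, -1.003]
force: [0.0, 9.2, -1.5]
opening: 0.0006
```

```bash
python3 - <<'E'
from h import *
rel();tilt()
E
```

```text
t 15.6 pos [0.4503 0.019  0.0856] theta_tool 3.4 F [ 0.04  9.21 -1.55] open 0.0006190787850559372 ydown [ 0.004  0.026 -1.   ]
r 0.1441 off 0.0292 Ftool [-8.86  1.79  2.37]
tiltfix [-0.62071975  0.         -1.37387401]
posang 3.1993972570572042
```

Motion has stopped at about 9 N. I'll make one firmer but still gentle press to confirm the stop.

Request:
{"op": "carry_out", "data": {"motion": [0.003,0,0,0,0,0,-1,0.003,0,0,0,0,0,-1,0.0035,0,0,0,0,0,-1,0.0035,0,0,0,0,0,-1,0.0035,0,0,0,0,0,-1]}}

```text
t: 16.1
tool_pos: [0.4509, 0.0147, 0.0858]
orientation: [-1.284, 1.029, -0.982]
force: [-2.5, 14.8, 2.3]
opening: 0.0005
```

```bash
python3 - <<'E'
from h import *
rel();tilt()
E
```

```text
t 16.1 pos [0.4509 0.0147 0.0858] theta_tool 3.407 F [-2.47 14.77  2.27] open 0.0005481066184816006 ydown [ 0.     0.048 -0.999]
r 0.1443 off 0.026 Ftool [-14.99  -1.56   1.51]
tiltfix [-0.74822099  0.         -2.65031528]
posang 3.2287484735288015
```

Request:
{"op": "carry_out", "data": {"motion": [0.003,0,0,0,0,-0.5,-1,0.003,0,0,0,0,-0.5,-1,0.003,0,0,0,0,-0.5,-1,0.003,0,0,0,0,0,-1,0.003,0,0,0,0,0,-1]}}

```text
t: 16.6
tool_pos: [0.4509, 0.0141, 0.0858]
orientation: [-1.285, 1.022, -0.978]
force: [-1.8, 14.0, 1.9]
opening: 0.0005
```

```bash
python3 - <<'E'
from h import *
rel();tilt()
im=imaging.read_camera("top");c=im[170:230,180:250]; cv2.imwrite("pics/top11.png",cv2.resize(c,None,fx=10,fy=10,interpolation=cv2.INTER_CUBIC))
im=imaging.read_camera("scene");c=im[180:230,300:370]; cv2.imwrite("pics/sc11.png",cv2.resize(c,None,fx=10,fy=10,interpolation=cv2.INTER_CUBIC))
E
```

```text
t 16.6 pos [0.4509 0.0141 0.0858] theta_tool 3.414 F [-1.8  14.04  1.86] open 0.00047394557098459167 ydown [ 0.003  0.048 -0.999]
r 0.1443 off 0.0264 Ftool [-14.08  -1.19   2.07]
tiltfix [-0.89952072  0.         -2.60704473]
posang 3.233167795352652
```

View pics/top11.png

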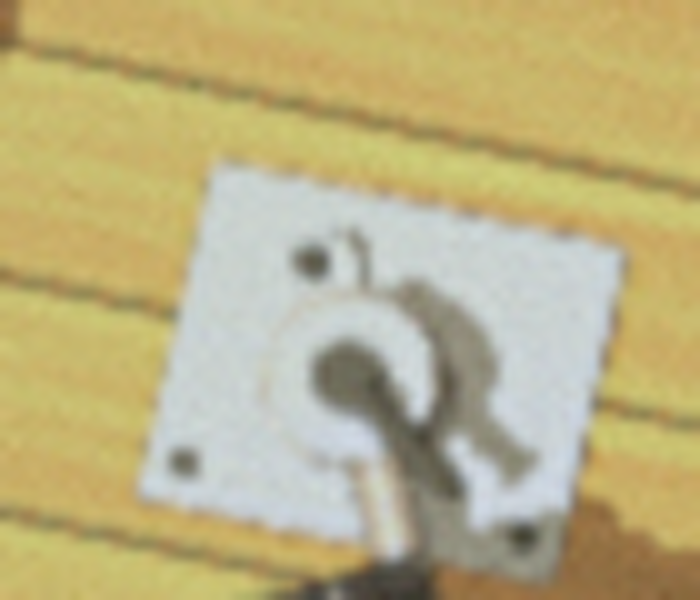

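View pics/sc11.png

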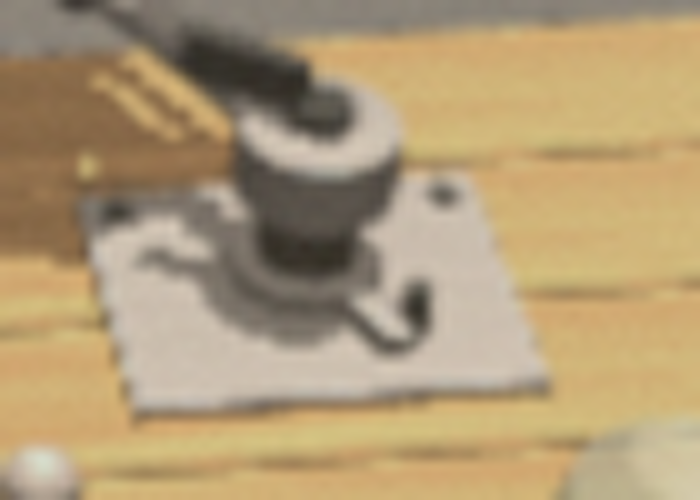

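The lug hasn't moved since the previous pictures, sitting against the pin at (345,262) in the top view and (395,320) in the scene view. The force held at 14 N with no travel, so this is the stop. Easing off and retreating.

Request:
{"op": "carry_out", "data": {"motion": [-0.002,0,0,0,0,0,-1,-0.004,0,0,0,0,0,-1,-0.008,0,0,0,0,0,-1,-0.012,0,0,0,0,0,-1,-0.012,-0.005,0,0,0,0,-1]}}

```text
t: 17.2
tool_pos: [0.4393, 0.0537, 0.0937]
orientation: [-1.282, 1.021, -0.975]
force: [-0.7, -0.5, 0.7]
opening: 0.0002
```

Request:
{"op": "carry_out", "data": {"motion": [-0.005,-0.02,0,0,0,0,-1,-0.005,-0.03,-0.01,0,0,0,-1,-0.005,-0.03,-0.02,0,0,0,-1,-0.01,-0.03,-0.02,0,0,0,-1,-0.01,-0.02,-0.02,0,0,0,-1]}}

```text
t: 17.7
tool_pos: [0.3571, 0.0658, 0.2283]
orientation: [-1.287, 1.021, -0.971]
force: [0.3, -0.5, 0.4]
opening: 0.0005
```

```bash
python3 - <<'E'
from h import *
rel()
im=imaging.read_camera("top");cv2.imwrite("pics/topf.png",im);c=im[150:270,140:260]; cv2.imwrite("pics/top12.png",cv2.resize(c,None,fx=5,fy=5,interpolation=cv2.INTER_CUBIC))
im=imaging.read_camera("scene");c=im[160:260,280:400]; cv2.imwrite("pics/sc12.png",cv2.resize(c,None,fx=6,fy=6,interpolation=cv2.INTER_CUBIC))
im=imaging.read_camera("wrist");cv2.imwrite("pics/w12.png",im)
E
```

```text
t 17.7 pos [0.3571 0.0658 0.2283] theta_tool 3.42 F [ 0.3  -0.52  0.43] open 0.00045172888543307835 ydown [ 0.     0.05  -0.999]
r 0.2202 off 0.1027 Ftool [ 0.56 -0.45  0.16]
```

View pics/top12.png

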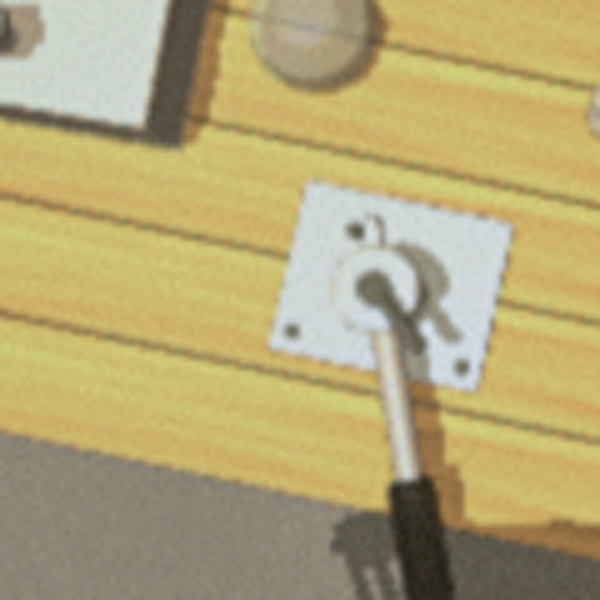

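View pics/sc12.png

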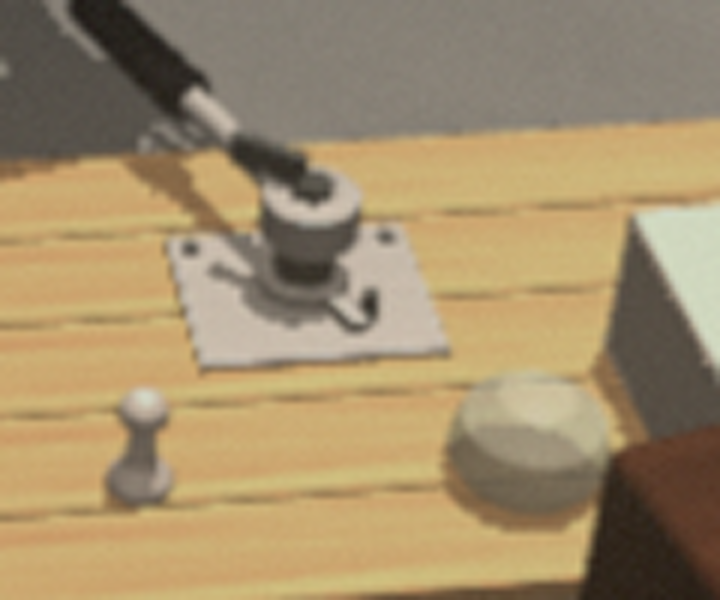

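View pics/topf.png

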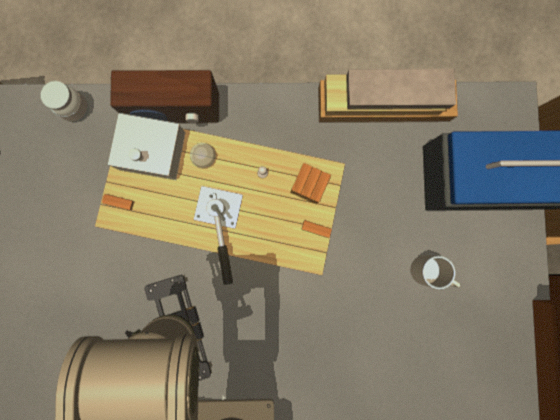

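```bash
python3 - <<'E'
from h import *
im=cv2.imread("pics/topf.png");c=im[185:215,200:240];cv2.imwrite("pics/z1.png",cv2.resize(c,None,fx=18,fy=18,interpolation=cv2.INTER_CUBIC))
print("lug",ang(376,215,.041),ang(375,228,.041),"pin",ang(355,230,.05),"lever",ang(416,348,.101),"h",ang(413,480,.082),ang(395,400,.08))
mw=imaging.camera_model("wrist"); print(proj(mw,np.array([[*AX,.084],[.632,.045,.045]])))
for d in models.outline_of("top","lug_face")[:2]: print(d["confidence"],d["pixel"],d["pixels"].sum())
E
```

```text
lug (np.float64(0.1825979947566464), np.float64(0.04438182186533187)) (np.float64(0.2283614730328647), np.float64(0.037890200051556536)) pin (np.float64(0.46396452753576106), np.float64(0.03903241429486321)) lever (np.float64(3.7427368706005315), np.float64(0.0348839374123481)) h (np.float64(3.3108255007366694), np.float64(0.09372828586546739)) (np.float64(3.268751538173906), np.float64(0.053486192834115875))
[[531.39295633 323.99547805]
 [545.30278189 296.51802775]]
```

View pics/z1.png

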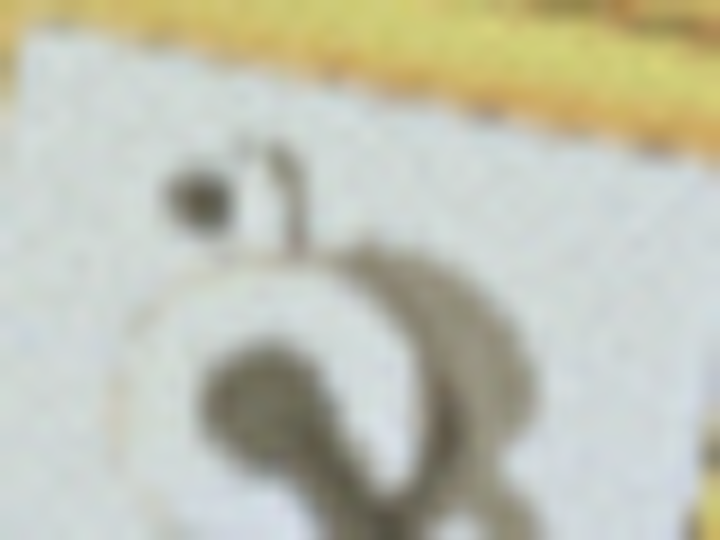

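View pics/w12.png

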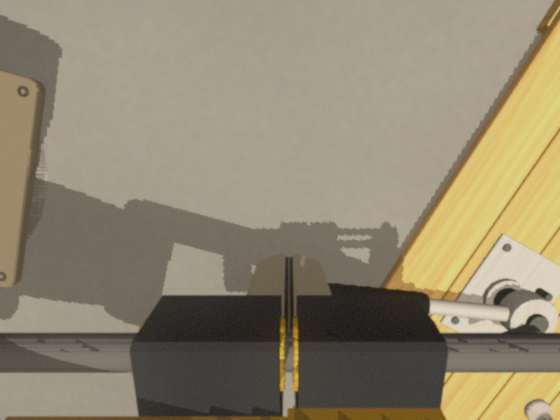

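```bash
python3 -c "
from h import *
rel(); print(robot.close_job())"
```

```text
t 17.9 pos [0.358  0.0657 0.2264] theta_tool 3.42 F [ 0.15 -0.35 -0.43] open 0.00017592257067953386 ydown [ 0.     0.05  -0.999]
r 0.2193 off 0.1024 Ftool [0.4  0.41 0.04]
the job is handed in; nothing more can be done
None
```

The bolt is loosened until its lug meets the stop pin, and I handed the job in at 17.9 s with the arm clear of everything.

- **Lever:** I pushed the direction lever across to the loosening side with the closed fingertips. Readings were about 2–3 N, peaking near 6–7 N at its end. At the end it dragged the handle along by about 0.17 rad, but the bolt did not turn.
- **Handle:** I then pushed the grip counter-clockwise without gripping it. It turned the bolt at about 7–9 N until it went hard. A firmer press held at 14–15 N with almost no further travel, so I eased off and withdrew.

**Last checks:**
- **Lug and pin:** The top picture shows the lug edge to edge with the pin. Their centres measure 0.235 rad apart, against 0.22 expected at contact, and the scene view agrees. In the pictures, the lug did not move during the firm press.
- **Lever side:** The lever measures about 0.43–0.47 rad to the loosening side, against 0.5 nominal. I put the difference down to image resolution.
- **Surroundings:** The games and the mug look unmoved in the top view.

**Less certain:**
- **Handle movement:** The gripper moved about 4 mm further during the firm press while the lug stayed still. I took that as the gripper tilting and flexing.
- **Forces:** They were read only at the end of each half-second move, so brief peaks in between were not seen.

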